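# Take the inspection lamp from its dock and light the red-cap bin

## Task

Take hold of the orange inspection lamp by its handle, draw it out of its leaning charging dock along the socket, then turn it upright so that its lens points straight down over the middle of the blue bin that contains the red caps, with the lens about a hand's breadth (9 cm) above the bin's rim. Finish while still gripping the lamp there, steady and clear of everything else; do not put it down or let go, and leave all the bins where they are.

Things in the scene. Friction and masses are not known exactly. Their poses are not given: they have to be found in the camera images.
- lamp: inspection lamp, 150 mm long, 0.1 to 0.2 kg, standing loose and lens down in the dock. Origin: centre of the lens face; +z runs from the lens to the tail (it shines along -z). Dark round head, diameter 33 mm, z = 0 to 58 mm; square orange handle 26 x 26 mm, z = 58 to 143 mm, its flat sides facing the lamp's x and y; then a 7 mm black tail cap.
- lamp_grip (a point): point on the axis of the lamp's orange handle, 110 mm from the lens face and 40 mm short of the tail end: a good place to grip, 50 mm above the socket's mouth. Same axes as the lamp.
- dock_socket: grey square socket of the charging dock, fixed. Origin: centre of its floor (36 mm above the work surface, where the lens rests); +z runs out of its mouth, leaning 0.70 rad from vertical toward the robot's side. 35.5 mm clear width (the lamp sits with about 0.05 rad of slack), 4 mm walls parallel to its x and y, 60 mm deep. A black foot plate 125 x 90 x 12 mm lies below it.
- bin_red: the target: blue open parts bin with red caps (and a few pale parts) in it, 129 x 102 x 62 mm (x, y, z), origin under its centre on the work surface; rim 62 mm high. Loose.
- bin_black: blue open parts bin with black fittings in it, same size, origin under its centre. Loose, to be left alone.
- bin_grey: blue open parts bin with grey bolts in it, same size, origin under its centre. Loose, to be left alone.
- tape_measure: yellow and black tape measure, 38 x 87 x 60 mm, origin under its middle. A bystander, stuck down.
- tape_roll: roll of tan packing tape lying flat, 94 mm across, 48 mm high, origin under its centre. A bystander, stuck down.

How it is judged:
By the outcome, as a careful person would: the job done as asked, in the order asked, and still so for the second after the job is handed in, while the arm keeps its last pose, push and grip.
It also fails if it takes over 42 s, if anything falls off the work surface, if the arm or the gripper's body presses on something with over 40 N, if the wrist force passes 120 N, or if a joint passes its speed limit or range.

## Robot

A 6-joint arm with a two-finger parallel gripper is mounted at the origin on a cart in front of the work surface, level with it; the furniture and walls round the work are solid. World frame = base frame: x ahead of the robot, y to its left, z up, the work surface at z = 0. Lengths are in m, angles in rad, forces in N, time in s.
With the tool pointing down it reaches from about 0.25 to 0.775 m from the base axis. Payload 4 kg.
Tool frame: the origin (TCP) lies midway between the tips of the shut fingers; the grasp point (between the pads) lies 19 mm behind it (robot.hold_point_z is the distance from the TCP to the grasp point, in m); z points along the fingers, y is the line along which they close (so a half turn about z gives the same grasp; the last joint's range is limited). The gripper opens to 94 mm and grips with 3 to 60 N. Pads are 16 mm wide; open, the fingers measure 119 mm over their backs; the gripper's body (75 mm by 177 mm) begins 78 mm behind the grasp point.
Start: joints at [-1.437, 0.087, 1.371, -0, 1.684, -0.103], TCP at [0.129, -0.535, 0.206] pointing down, gripper open.
Joint ranges: [-3.1, 3.1], [-0.76, 2.03], [0.27, 2.55], [-1.08, 4.22], [0.17, 2.65], [-2.57, 2.57]. Speed limits (rad/s): [2.79, 2.79, 3.14, 3.14, 3.14, 3.14].

## Interface

Orientations are given as [roll, pitch, yaw] about the fixed x, y, z axes, in that order (R = Rz(yaw) Ry(pitch) Rx(roll)).
In Python, from bench import readout, imaging, robot gives the robot as it stands.
- The arm moves only by the tool carry_out, never from a script. Its argument "motion" is text: rows parted by semicolons, each of 7 numbers parted by spaces: the shift along the tool's x, y, z each as a share of 200 mm, from -1 to 1, then the turn, a rotation vector about the tool's x, y, z each as a share of 120 degrees, from -1 to 1, then the opening, from 0 (shut) to 1 (fully open). A call has 1 to 12 rows; each row shifts and turns the commanded pose from where the row before left it, along the tool's axes as they then stand; what a row does not reach is not made up. A row lasts 1/8 s, in which the tool goes at most 62.5 mm and 10.7 degrees, less where a joint would pass 70% of its speed; a pose out of reach is approached as far as the arm can. A call with a number of a shift or a turn outside -1 to 1 is refused whole. A call with a gripper value outside its range is refused whole. The fingers move at their own pace and stop on an object; the grip force is fixed at half the most. Time passes only in rows, so rows that do not move let the fingers close. It gives the time, the measured TCP pose, the force, the opening and the grip force at its end, in the units of the state.
- readout.get_obs(): the state, without advancing time (a new reading comes with each control period).
- imaging.snapshot(name): name is "scene" or "top"; returns a dict with "pixels" (400x640x3 uint8, red, green, blue), "fx", "fy", "cx", "cy" (pixels), "R" (3x3) and "t" (3): a world point X has camera coordinates R X + t. Camera axes: x right, y down, z forward; pixel columns grow to the right and rows downward; lengths in m; the calibration is good to about 2 mm. A picture is of the moment at which its call begins. There is no depth.
- robot.close_job(): hands the job in; it is judged then, once.
The state is a dict: "time": time; "joint_positions": joint angles; "qvel": joint speeds; "joint_torque": joint torques, N m; "tool_pos": TCP position; "ee_rot": TCP orientation; "wrist_force": force on the tool from outside, world axes, zero at the start; "wrist_torque": the same for the moment, N m; "width": finger opening in m; "finger_force": force on a finger pad.
Only numpy, scipy, OpenCV 4.12 (cv2) and the standard library are available. Lean on these libraries where they do the work, as an engineer would, in place of code of your own. Each camera call takes 0.05 s, during which the arm holds its last target. There are 200 camera calls.

## Working session

There is one attempt and no reset: what is moved stays moved. The work goes in short steps, Python scripts to look and compute and a tool call to move; the robot and the scene stay as the last step left them, time stands still between calls to the robot, and variables do not carry over. Pictures are saved under pics/ and viewed, at most 10 in all, crops included, and the job is handed in when it is done.

Besides the shell and the picture viewer there is one more tool, called after "Call:" as a command line: name --argument value ..., lists and objects as JSON in quotes. carry_out: Moves the arm, as the interface text tells. Its arguments: {"type":"object","properties":{"motion":{"type":"string"}},"required":["motion"]}

```bash
mkdir -p pics; ls
python3 - <<'E'
from bench import readout, imaging, robot
import cv2,json,numpy as np
for n in("scene","top"):
    s=imaging.snapshot(n); cv2.imwrite(f"pics/{n}0.png",s["pixels"][:,:,::-1])
    np.savez(f"{n}0.npz",**s)
    print(n,s["fx"],s["fy"],s["cx"],s["cy"],np.round(s["R"],4).tolist(),np.round(s["t"],4).tolist())
o=readout.get_obs();print({k:np.round(v,3).tolist() for k,v in o.items()}, robot.hold_point_z)
E
```

```text
pics
scene 519.0759397863384 519.0759397863384 323.193166669252 188.9929951183895 [[-0.6763, -0.7366, -0.01], [-0.3618, 0.3439, -0.8665], [0.6417, -0.5823, -0.4991]] [0.4861, 0.275, 1.1312]
top 494.0326914038933 494.0326914038933 320.062517430899 202.61919708789742 [[-0.0064, -1.0, 0.0042], [-0.9947, 0.0059, -0.1029], [0.1029, -0.0049, -0.9947]] [0.1244, 0.6083, 1.4859]
{'time': 0.1, 'joint_positions': [-1.437, 0.088, 1.372, -0.0, 1.684, -0.103], 'qvel': [-0.003, -0.002, -0.003, -0.0, 0.0, -0.001], 'joint_torque': [0.003, -34.125, -30.33, 0.072, 0.03, -0.0], 'tool_pos': [0.129, -0.534, 0.204], 'ee_rot': [-3.14, -0.0, 0.237], 'wrist_force': [-0.628, -0.252, 0.789], 'wrist_torque': [-0.032, -0.008, -0.021], 'finger_force': 0.0, 'width': 0.094} 0.0188
```

View pics/scene0.png

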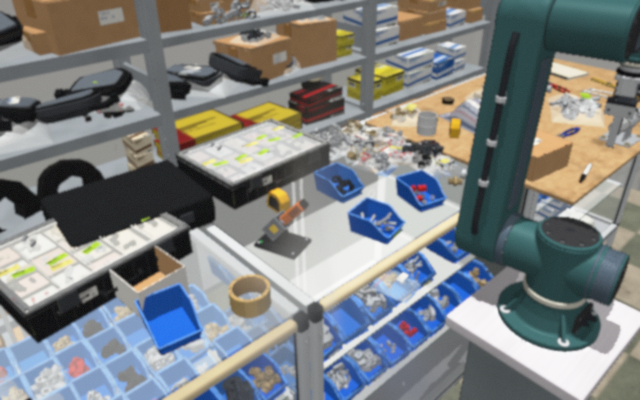

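View pics/top0.png

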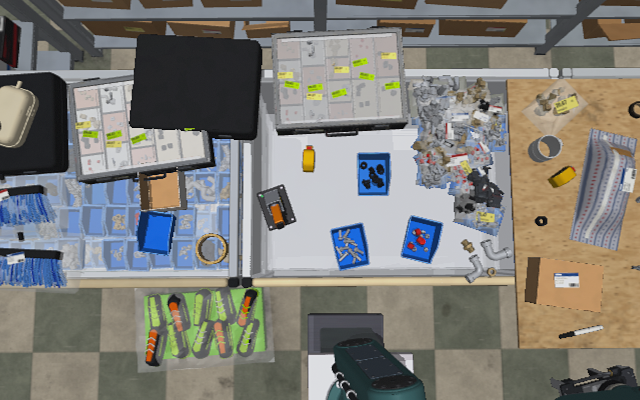

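The scene view shows the dock and lamp at about (285,225), with the red-cap bin at (420,190). In the top view the dock and lamp are at (273,207) and the red bin at (421,239). I'll enlarge both areas.

Run:
```python
import cv2,numpy as np
a=cv2.imread("pics/top0.png");b=cv2.imread("pics/scene0.png")
f=lambda i,x,y,w,h,s:cv2.resize(i[y:y+h,x:x+w],None,fx=s,fy=s,interpolation=cv2.INTER_CUBIC)
A=f(a,250,170,60,70,8);B=f(b,240,185,80,75,7)
cv2.imwrite("pics/ctop.png",A);cv2.imwrite("pics/cscene.png",B)
cv2.imwrite("pics/cbin.png",f(a,300,130,160,150,4))
```

```text
(no output)
```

View pics/ctop.png

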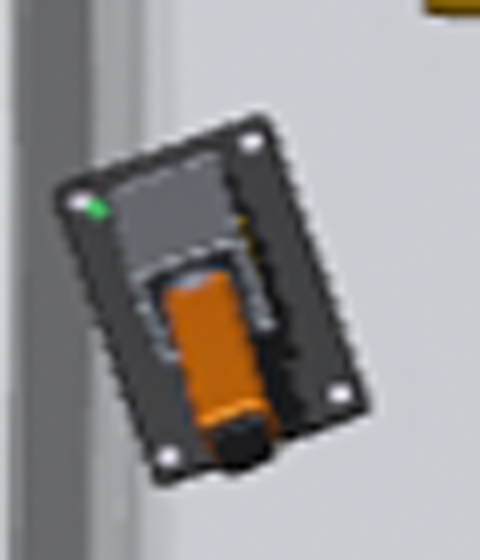

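View pics/cscene.png

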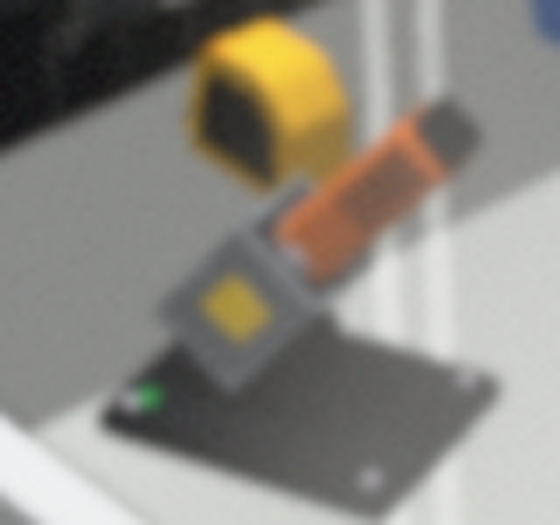

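View pics/cbin.png

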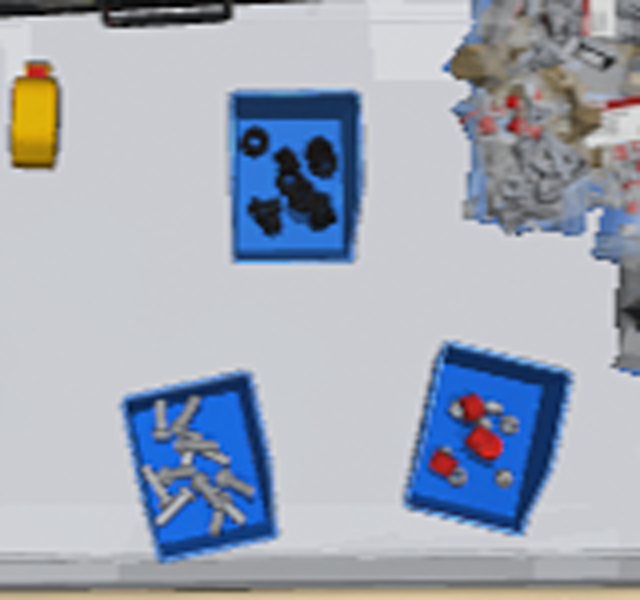

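The top crop shows the plate corners at (57,188), (268,115), (370,408) and (158,485). The socket mouth corners are (133,275), (240,238), (272,328) and (170,358), and the tail is near (243,440). The red bin is at bottom right, with rim corners (447,343), (571,373), (522,532) and (406,503). Next I'll fit the poses and overlay wireframes to check them.

```bash
cat > h.py <<'E'
import numpy as np,cv2
from scipy.optimize import least_squares
from scipy.spatial.transform import Rotation as Ro
S={n:dict(np.load(f"{n}0.npz")) for n in("scene","top")}
def proj(n,X):
    s=S[n];c=np.asarray(X)@s["R"].T+s["t"];return np.c_[s["fx"]*c[:,0]/c[:,2]+s["cx"],s["fy"]*c[:,1]/c[:,2]+s["cy"]]
def un(p,s,o): return (np.array(p,float)+.5)/s-.5+o
def dockR(yaw,tilt=.7): # +z leans along direction yaw
    return (Ro.from_euler('z',yaw)*Ro.from_euler('y',tilt)).as_matrix()
E
cat > fit.py <<'E'
from h import *
top=lambda p:un(p,8,(250,170)); sc=lambda p:un(p,7,(240,185)); bn=lambda p:un(p,4,(300,130))
pl=top([(57,188),(268,115),(370,408),(158,485)])
def plate(q,z=.012,L=.125,W=.09):
    c,s=np.cos(q[2]),np.sin(q[2]);u=np.array([c,s,0]);v=np.array([-s,c,0]);o=np.array([q[0],q[1],z])
    return np.array([o+a*L/2*u+b*W/2*v for a,b in((-1,-1),(-1,1),(1,1),(1,-1))])
# far-left, far-right, near-right, near-left ; u toward robot, v = to the robot's right when u=-x -> v=-y
r=least_squares(lambda q:(proj("top",plate(q))-pl).ravel(),[.5,.2,np.pi]);print("plate",r.x,r.fun.round(1))
h=.02175
M=np.array([(-h,-h,.06),(-h,h,.06),(h,h,.06),(h,-h,.06)])
mt=top([(133,275),(240,238),(272,328),(170,358)]); ms=sc([(232,235),(320,300)])
def res(q):
    X=M@dockR(q[2]).T+[q[0],q[1],.036]
    return np.r_[proj("top",X)-mt,proj("scene",X[[0,3]])-ms].ravel()
d=least_squares(res,[r.x[0],r.x[1],r.x[2]]);print("dock",d.x,d.fun.round(1))
P=bn([(447,343),(571,373),(522,532),(406,503)])
b=least_squares(lambda q:(proj("top",plate(q,.062,.129,.102))-P).ravel(),[.4,-.1,np.pi]);print("bin",b.x,b.fun.round(1))
np.savez("fit.npz",dock=d.x,bin=b.x)
R=dockR(d.x[2]);o=np.array([d.x[0],d.x[1],.036])
def draw(n,im,off,s,polys):
    for p,col in polys:
        q=((proj(n,p)-off+.5)*s-.5).round().astype(int);cv2.polylines(im,[q],True,col,1)
sq=lambda h,z:np.array([(-h,-h,z),(-h,h,z),(h,h,z),(h,-h,z)])@R.T+o
polys=[(sq(.013,.058),(255,255,0)),(sq(.013,.143),(255,255,0)),(sq(.011,.150),(0,255,255)),(sq(h,.06),(0,255,0)),(sq(h,0),(0,255,0)),(plate(r.x),(255,0,255))]
A=cv2.imread("pics/ctop.png");draw("top",A,(250,170),8,polys);B=cv2.imread("pics/cscene.png");draw("scene",B,(240,185),7,polys)
C=np.zeros((560,800,3),np.uint8);A=cv2.resize(A,(380,443));B=cv2.resize(B,(420,394));C[:443,:380]=A;C[:394,380:]=B
cv2.imwrite("pics/ov.png",C)
E
python3 fit.py
```

```text
plate [0.59858992 0.25682385 3.47522927] [-0.7 -0.3  0.3 -0.7  0.7  0.4 -0.3  0.5]
dock [0.62791072 0.26708582 3.49802089] [-0.2 -0.1  0.3 -0.7  0.9 -0.6 -0.   0.8  0.2 -0.8 -0.5  2.4]
bin [ 0.49490867 -0.18084639  2.85994931] [-1.1 -1.8  0.7 -0.   2.3  1.9 -1.9 -0.2]
```

View pics/ov.png

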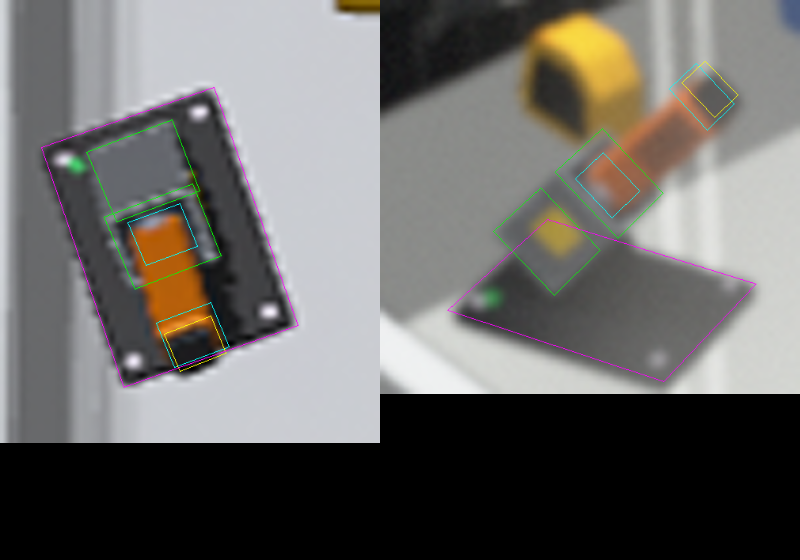

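The overlay shows the plate and socket fit well; the lamp sags a little below the socket axis, as slack would allow. Next I'll fit the lamp itself and check the bin in the scene view.

```bash
cat > fit2.py <<'E'
from fit import *
print("----")
def lampX(q,loc):  # q: lens xyz, az, tilt, roll
    return np.asarray(loc)@(dockR(q[3],q[4])@Ro.from_euler('z',q[5]).as_matrix()).T+q[:3]
a=.013
LT=[(-a,-a,.058),(-a,a,.058),(-a,a,.143),(-a,-a,.143)]; PT=top([(165,292),(232,272),(268,400),(198,416)])
LS=[(-a,-a,.143),(a,-a,.143)]; PS=sc([(413,105),(443,182)])
x0=np.r_[o,d.x[2],.73,0]
def res(q):
    return np.r_[(proj("top",lampX(q,LT))-PT).ravel(),(proj("scene",lampX(q,LS))-PS).ravel(),(q[:3]-o)/.002,(q[3]-d.x[2])/.03,(q[4]-.72)/.03,q[5]/.15]
l=least_squares(res,x0,loss='soft_l1');print("lamp",l.x.round(4),(l.x[:3]-o).round(4),res(l.x).round(1))
print("grip",lampX(l.x,[(0,0,.11)]),"nominal",o+R[:,2]*.11)
np.savez("lamp.npz",q=l.x)
f=lambda i,x,y,w,h,s:cv2.resize(i[y:y+h,x:x+w],None,fx=s,fy=s,interpolation=cv2.INTER_CUBIC)
b0=cv2.imread("pics/scene0.png");t0=cv2.imread("pics/top0.png")
A=f(t0,262,196,28,36,13);B=f(b0,274,190,40,45,10);D=f(b0,390,160,60,60,6);E=f(t0,396,210,50,60,5)
sqq=lambda a,z:lampX(l.x,[(-a,-a,z),(-a,a,z),(a,a,z),(a,-a,z)])
ps=[(sqq(.013,.058),(255,255,0)),(sqq(.013,.143),(255,255,0)),(sqq(.011,.15),(0,255,255))]
draw("top",A,(262,196),13,ps);draw("scene",B,(274,190),10,ps)
bp=[(plate(b.x,z,.129,.102),(0,255,255)) for z in(0,.062)]
draw("scene",D,(390,160),6,bp);draw("top",E,(396,210),5,bp[1:])
C=np.zeros((600,800,3),np.uint8)
for im,x,y in((A,0,0),(B,370,0)):
    h_,w_=min(im.shape[0],600-y),min(im.shape[1],800-x);C[y:y+h_,x:x+w_]=im[:h_,:w_]
cv2.imwrite("pics/ov2.png",C)
C=np.zeros((370,620,3),np.uint8);C[:360,:360]=D;C[:300,365:615]=E;cv2.imwrite("pics/ov3.png",C)
E
python3 fit2.py|sed -n '/----/,$p'
```

```text
----
lamp [ 0.6256  0.2668  0.037   3.4951  0.7245 -0.0795] [-0.0023 -0.0003  0.001 ] [-0.1 -0.5 -0.  -0.6  0.6 -0.2  0.5  0.5 -2.4  2.4  0.1 -0.3 -1.2 -0.1
  0.5 -0.1  0.2 -0.5]
grip [[0.55718374 0.24158788 0.11933819]] nominal [0.56150064 0.24235932 0.12013264]
```

View pics/ov2.png

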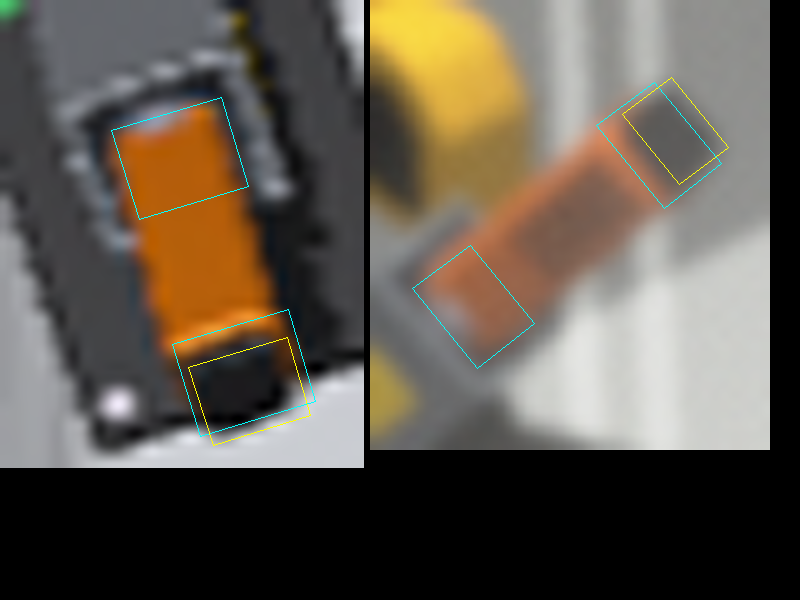

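View pics/ov3.png

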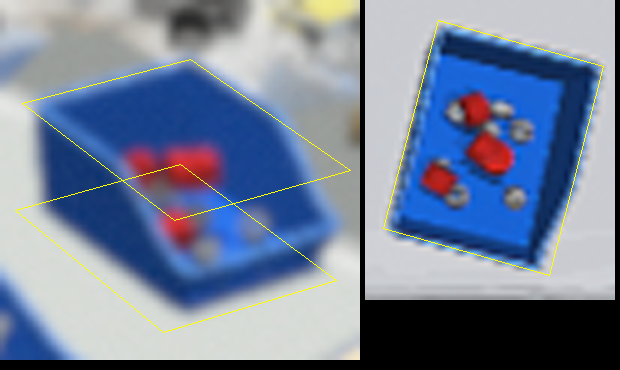

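The lamp overlay agrees with the image: the end at z=143 mm lands on the orange/black border in the scene view at about (600,115)–(665,200), within about 2 mm. The bin's front lip is lowered, so I'll refit the bin with that in mind and plan the approach.

```bash
cat > plan.py <<'E'
import numpy as np
from scipy.spatial.transform import Rotation as Ro
from bench import readout
def cur():
    o=readout.get_obs();return np.array(o["tool_pos"]),Ro.from_euler('xyz',o["ee_rot"])
def seg(p,R,p2,R2,step=.045,ang=8.5):
    """translate in the present tool frame then rotate in place; prints row text"""
    d=R.inv().apply(p2-p);n=max(1,int(np.ceil(np.linalg.norm(d)/step)))
    if np.linalg.norm(d)>1e-4: print(n,"x T",np.round(d/n/.2,3))
    w=(R.inv()*R2).as_rotvec();m=max(1,int(np.ceil(np.degrees(np.linalg.norm(w))/ang)))
    if np.linalg.norm(w)>1e-3: print(m,"x R",np.round(w/m/np.radians(120),3))
    return p2,R2
def tool(yaw,tilt): return Ro.from_euler('z',yaw)*Ro.from_euler('y',-tilt)*Ro.from_euler('x',np.pi)
yaw=3.497-np.pi;Rg=tool(yaw,.715);zt=Rg.apply([0,0,1]);grip=np.array([.558,.242,.1195]);tg=grip+.0188*zt
E
python3 - <<'E'
import io,contextlib
with contextlib.redirect_stdout(io.StringIO()): from fit import *
dsc=lambda p:un(p,6,(390,160))
PB=dsc([(38,100),(188,64),(185,272),(338,228)])
# back-left, back-right, front-left, front-right
def rim(q):
    P=plate(q[:3],.062,q[3],q[4]);P[2:,2]=q[5];return P
def res(q):
    X=rim(q);return np.r_[proj("top",X)-P,proj("scene",X[[0,1,3,2]])-PB].ravel()
r=least_squares(res,np.r_[b.x,.12,.1,.03],loss='soft_l1');print("bin",r.x.round(4),res(r.x).round(1))
from plan import *
p,R=cur();print(p,tg,zt)
p,R=seg(p,R,np.array([p[0],p[1],.36]),R)
p,R=seg(p,R,tg-.2*zt,Rg)
p,R=seg(p,R,tg,Rg)
E
```

```text
bin [ 0.4943 -0.1846  2.8888  0.1231  0.0923  0.0282] [ 0.7  0.1 -0.3  0.1  0.3  0.2 -0.2  0.1 -0.   0.5 -0.2 -0.5 -0.2  0.4
 -0.2 -0.4]
[ 0.12894677 -0.53417484  0.20442414] [0.56955532 0.24628897 0.10530425] [ 0.61464449  0.22813669 -0.75509324]
4 x T [ 0.    -0.    -0.194]
18 x T [ 0.134 -0.178  0.029]
5 x R [ 0.004  0.068 -0.011]
5 x T [-0.  -0.   0.2]
```

Call:
carry_out --motion "0 0 -0.194 0 0 0 1;0 0 -0.194 0 0 0 1;0 0 -0.194 0 0 0 1;0 0 -0.194 0 0 0 1;0.134 -0.178 0.029 0 0 0 1;0.134 -0.178 0.029 0 0 0 1;0.134 -0.178 0.029 0 0 0 1;0.134 -0.178 0.029 0 0 0 1;0.134 -0.178 0.029 0 0 0 1;0.134 -0.178 0.029 0 0 0 1;0.134 -0.178 0.029 0 0 0 1;0.134 -0.178 0.029 0 0 0 1"

```text
time: 1.6
tool_pos: [0.2708, -0.206, 0.3137]
ee_rot: [-3.141, 0.0, 0.236]
wrist_force: [0.9, -0.3, 0.2]
width: 0.0943
finger_force: 0.0
```

Call:
carry_out --motion "0.134 -0.178 0.029 0 0 0 1;0.134 -0.178 0.029 0 0 0 1;0.134 -0.178 0.029 0 0 0 1;0.134 -0.178 0.029 0 0 0 1;0.134 -0.178 0.029 0 0 0 1;0.134 -0.178 0.029 0 0 0 1;0.134 -0.178 0.029 0 0 0 1;0.134 -0.178 0.029 0 0 0 1;0.134 -0.178 0.029 0 0 0 1;0.134 -0.178 0.029 0 0 0 1;0 0 0 0 0 0 1"

```text
time: 2.98
tool_pos: [0.4473, 0.2033, 0.254]
ee_rot: [3.142, 0.004, 0.24]
wrist_force: [-0.1, -0.4, 1.7]
width: 0.0943
finger_force: 0.0
```

Call:
carry_out --motion "0 0 0 0.004 0.068 -0.011 1;0 0 0 0.004 0.068 -0.011 1;0 0 0 0.004 0.068 -0.011 1;0 0 0 0.004 0.068 -0.011 1;0 0 0 0.004 0.068 -0.011 1;0 0 0 0 0 0 1;0 0 0 0 0 0 1"

```text
time: 3.85
tool_pos: [0.4483, 0.201, 0.2581]
ee_rot: [3.14, -0.714, 0.357]
wrist_force: [0.1, 0.3, 1.2]
width: 0.0938
finger_force: 0.0
```

Run:
```python
from plan import *
p,R=cur();print(p,R.as_euler('xyz'),Rg.as_euler('xyz'),readout.get_obs()["joint_positions"])
seg(p,R,tg-.1*zt,Rg); seg(tg-.1*zt,Rg,tg,Rg)
```

```text
[0.44832629 0.20101959 0.25806842] [ 3.13972773 -0.71409322  0.35677476] [ 3.14159265 -0.715       0.35540735] [ 0.26339049 -0.5995143   1.9720025   0.06800659  1.05802975  1.46674446]
3 x T [-0.004 -0.001  0.167]
1 x R [0. 0. 0.]
3 x T [-0.    -0.     0.167]
```

Call:
carry_out --motion "-0.004 -0.001 0.167 0 0 0 1;-0.004 -0.001 0.167 0 0 0 1;-0.004 -0.001 0.167 0 0 0 1;0 0 0 0 0 0 1;0 0 0 0 0 0 1"

```text
time: 4.47
tool_pos: [0.5084, 0.2245, 0.1809]
ee_rot: [3.14, -0.714, 0.358]
wrist_force: [-0.5, -0.6, 0.1]
width: 0.0943
finger_force: 0.0
```

Run:
```python
from plan import *
import cv2
from bench import imaging
p,R=cur();print(p,R.as_euler('xyz'),tg-.1*zt)
seg(p,R,tg,Rg,.03)
f=lambda i,x,y,w,h,s:cv2.resize(i[y:y+h,x:x+w],None,fx=s,fy=s,interpolation=cv2.INTER_CUBIC)
A=imaging.snapshot("top")["pixels"][:,:,::-1];B=imaging.snapshot("scene")["pixels"][:,:,::-1]
cv2.imwrite("pics/pre.png",np.hstack([f(A,235,165,80,100,5),f(B,245,150,80,100,5)]))
```

```text
[0.50840538 0.2245008  0.18088419] [ 3.14005791 -0.71437061  0.35775928] [0.50809087 0.2234753  0.18081357]
4 x T [-0.001  0.001  0.125]
1 x R [-0.     0.     0.001]
```

View pics/pre.png

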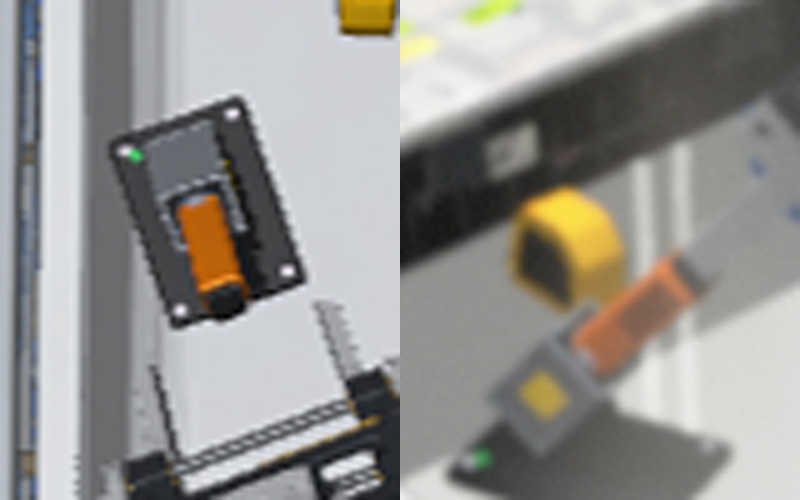

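The top crop shows the open fingers at about (155,370) and (325,300), centred on the tail at (225,300). The scene crop shows the finger in line with the handle. I'll advance and grip.

Call:
carry_out --motion "0 0 0.125 0 0 0 1;0 0 0.125 0 0 0 1;0 0 0.125 0 0 0 1;0 0 0.125 0 0 0 1;0 0 0 0 0 0 1;0 0 0 0 0 0 1"

```text
time: 5.32
tool_pos: [0.5688, 0.247, 0.1051]
ee_rot: [3.14, -0.715, 0.358]
wrist_force: [-0.5, 0.7, 0.0]
width: 0.094
finger_force: 0.0
```

Call:
carry_out --motion "0 0 0 0 0 0 0.2;0 0 0 0 0 0 0.2;0 0 0 0 0 0 0;0 0 0 0 0 0 0;0 0 0 0 0 0 0;0 0 0 0 0 0 0;0 0 0 0 0 0 0;0 0 0 0 0 0 0"

```text
time: 6.32
tool_pos: [0.5687, 0.2465, 0.1031]
ee_rot: [3.139, -0.713, 0.358]
wrist_force: [0.6, -1.5, -0.8]
width: 0.0259
finger_force: 30.0
```

Call:
carry_out --motion "0.001 0 -0.05 0 0 0 0;0.001 0 -0.08 0 0 0 0;0.001 0 -0.08 0 0 0 0;0 0 0 0 0 0 0"

```text
time: 6.82
tool_pos: [0.5427, 0.2372, 0.1363]
ee_rot: [3.14, -0.714, 0.358]
wrist_force: [-0.3, -1.4, -0.7]
width: 0.0258
finger_force: 30.0
```

Call:
carry_out --motion "0.001 0 -0.08 0 0 0 0;0.001 0 -0.08 0 0 0 0;0.001 0 -0.08 0 0 0 0;0.001 0 -0.08 0 0 0 0;0 0 -0.08 0 0 0 0;0 0 -0.05 0 0 0 0;0 0 0 0 0 0 0;0 0 0 0 0 0 0"

```text
time: 7.82
tool_pos: [0.4884, 0.2172, 0.2034]
ee_rot: [3.14, -0.712, 0.358]
wrist_force: [-0.5, -0.5, -2.0]
width: 0.0259
finger_force: 30.0
```

Run:
```python
from plan import *
p,R=cur();print(p)
p,R=seg(p,R,np.array([.47,.20,.33]),tool(.355,0),.035,7)
p,R=seg(p,R,np.array([.494,-.185,.33]),R,.035)
p,R=seg(p,R,np.array([.494,-.185,.243]),R,.02)
```

```text
[0.48836894 0.21719133 0.20338061]
4 x T [ 0.081  0.012 -0.139]
6 x R [ 0.    -0.057  0.   ]
12 x T [-0.046  0.154  0.   ]
5 x T [-0.    -0.     0.087]
```

Call:
carry_out --motion "0.081 0.012 -0.139 0 0 0 0;0.081 0.012 -0.139 0 0 0 0;0.081 0.012 -0.139 0 0 0 0;0.081 0.012 -0.139 0 0 0 0;0 0 0 0 -0.057 0 0;0 0 0 0 -0.057 0 0;0 0 0 0 -0.057 0 0;0 0 0 0 -0.057 0 0;0 0 0 0 -0.057 0 0;0 0 0 0 -0.057 0 0;0 0 0 0 0 0 0"

```text
time: 9.2
tool_pos: [0.4716, 0.2007, 0.3274]
ee_rot: [3.141, 0.007, 0.357]
wrist_force: [0.6, -0.3, -2.2]
width: 0.0259
finger_force: 30.0
```

Call:
carry_out --motion "-0.03 0.1 0 0 0 0 0;-0.046 0.154 0 0 0 0 0;-0.046 0.154 0 0 0 0 0;-0.046 0.154 0 0 0 0 0;-0.046 0.154 0 0 0 0 0;-0.046 0.154 0 0 0 0 0;-0.046 0.154 0 0 0 0 0;-0.046 0.154 0 0 0 0 0;-0.046 0.154 0 0 0 0 0;-0.046 0.154 0 0 0 0 0;-0.046 0.154 0 0 0 0 0;0 0 0 0 0 0 0"

```text
time: 10.7
tool_pos: [0.4918, -0.143, 0.3309]
ee_rot: [3.139, 0.002, 0.354]
wrist_force: [-0.1, 0.5, -0.8]
width: 0.0259
finger_force: 30.0
```

Run:
```python
from plan import *
p,R=cur();print(p,R.as_euler('xyz'))
p,R=seg(p,R,np.array([.494,-.185,.243]),tool(.355,0),.025)
```

```text
[ 0.49181523 -0.143025    0.33089245] [3.13938797e+00 2.31387836e-03 3.53535528e-01]
4 x T [-0.015  0.05   0.11 ]
1 x R [ 0.001  0.001 -0.001]
```

Call:
carry_out --motion "-0.015 0.05 0.11 0 0 0 0;-0.015 0.05 0.11 0 0 0 0;-0.015 0.05 0.11 0 0 0 0;-0.015 0.05 0.11 0.001 0.001 -0.001 0;0 0 0 0 0 0 0;0 0 0 0 0 0 0;0 0 0 0 0 0 0;0 0 0 0 0 0 0"

```text
time: 11.7
tool_pos: [0.4952, -0.1831, 0.2444]
ee_rot: [3.141, -0.0, 0.359]
wrist_force: [0.1, -0.9, -1.7]
width: 0.0259
finger_force: 30.0
```

Run:
```python
from plan import *
from h import *
from bench import imaging
p,R=cur();print(p,R.as_euler('xyz'))
f=lambda i,x,y,w,h,s:cv2.resize(i[y:y+h,x:x+w],None,fx=s,fy=s,interpolation=cv2.INTER_CUBIC)
B=imaging.snapshot("scene")["pixels"][:,:,::-1]
x,y,s=370,90,6
im=f(B,x,y,100,100,s);a=.013
def dr(L,col):
    q=((proj("scene",R.apply(L)+p)-(x,y)+.5)*s-.5).round().astype(int);cv2.polylines(im,[q],True,col,1)
# tool frame: lens at z=+.0912 ; tail -.0588
for z,w in((.0912,.0165),(.0332,.013),(-.0518,.013)):
    dr(np.array([(-w,-w,z),(-w,w,z),(w,w,z),(w,-w,z)]),(0,255,255))
t=np.linspace(0,6.28,24);dr(np.c_[.0165*np.cos(t),.0165*np.sin(t),t*0+.0912],(0,255,0));dr(np.c_[.0165*np.cos(t),.0165*np.sin(t),t*0+.0332],(0,255,0))
cv2.imwrite("pics/fin.png",im)
```

```text
[ 0.49524822 -0.18309499  0.24435607] [ 3.14129753e+00 -1.69175403e-04  3.59431882e-01]
```

View pics/fin.png

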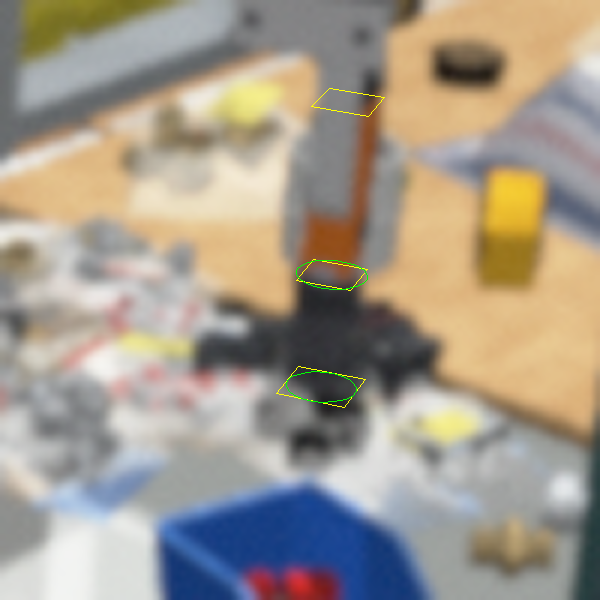

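The scene crop shows the lamp upright: the orange/black border is at (332,274) and the lens near (322,390), over the bin. The background is cluttered, so I'll measure the tilt from the difference against the first picture.

Run:
```python
from plan import *
from h import *
from bench import imaging
p,R=cur()
B=np.mean([imaging.snapshot("scene")["pixels"].astype(float) for _ in range(4)],0);A=S["scene"]["pixels"].astype(float)
D=np.abs(B-A).sum(2)
r0=130
for z in np.arange(.036,.105,.004):
    c=proj("scene",[R.apply([0,0,z])+p])[0]; w=proj("scene",[R.apply([0,0,z])+p+S["scene"]["R"][0]*.0165])[0][0]-c[0]
    r=int(round(c[1]));seg_=range(int(c[0])-14,int(c[0])+16)
    print(r,round(c[0],1),round(w,1),seg_[0]," ".join(str(int(D[r,k])) for k in seg_),"|"," ".join(str(int(B[r,k].sum()/3)) for k in seg_))
```

```text
136 424.8 5.9 410 10 13 15 13 14 12 9 8 73 192 263 250 224 199 187 191 217 226 219 187 106 25 8 19 19 13 6 13 10 8 | 182 181 179 178 178 178 176 167 141 99 75 78 88 94 98 96 90 84 85 97 122 148 160 166 171 175 177 178 178 177
138 424.7 5.9 410 12 9 14 10 10 12 7 12 91 233 358 383 368 359 326 329 327 330 321 253 127 33 8 14 12 7 16 14 17 13 | 170 172 175 177 179 180 179 171 143 94 53 45 49 51 56 56 54 55 58 78 120 153 167 172 175 178 181 180 179 178
139 424.5 5.9 410 12 17 11 13 11 9 11 10 91 234 357 383 354 332 297 288 292 298 280 223 112 18 8 10 12 13 12 11 13 13 | 142 153 163 172 176 178 179 171 143 94 51 39 42 42 45 46 46 46 49 69 104 134 145 148 153 165 175 178 177 177
140 424.4 5.9 410 13 10 11 15 13 14 7 7 86 215 314 311 279 247 214 199 208 222 197 148 67 12 8 6 8 13 12 16 16 15 | 104 121 138 152 162 170 171 165 137 90 50 40 41 42 42 43 44 43 46 59 82 100 104 105 114 140 164 173 175 178
142 424.3 5.9 410 7 10 9 7 5 8 12 15 94 208 248 194 121 89 99 131 134 111 71 31 5 9 8 3 3 2 8 12 6 11 | 105 96 95 99 105 111 117 115 100 71 49 44 43 44 43 44 46 46 47 53 60 63 62 61 69 86 105 12
[... 1841 characters left out ...]
4 91 77 66 58 55 55 54 57 60 62 75 100 120 118 94 63 59 84 115 138
156 422.9 5.8 408 14 14 16 18 10 12 8 8 8 7 2 3 10 6 9 28 31 26 16 20 14 5 17 10 10 11 15 5 9 18 | 216 215 213 200 180 155 137 133 133 134 134 136 130 108 74 50 45 42 42 49 60 86 121 151 157 138 114 114 149 184
157 422.8 5.8 408 12 17 19 12 11 8 10 7 14 10 9 5 6 10 11 14 8 11 2 4 4 5 10 9 13 16 9 8 15 18 | 210 213 210 193 162 129 115 117 128 133 138 144 141 119 80 48 37 37 36 42 52 70 108 148 173 170 151 153 181 206
158 422.7 5.8 408 14 17 17 15 10 14 12 8 10 7 9 12 13 11 14 5 2 7 6 5 12 12 10 13 12 17 11 15 16 12 | 208 211 209 189 154 123 111 117 125 133 140 147 146 126 90 57 41 41 46 54 60 69 103 152 188 193 181 182 202 215
```

The measured tilt is within about 0.03 rad, but the rows are noisy. A compositing fit of the head silhouette will be sharper.

```bash
cat > tilt.py <<'E'
from plan import *
from h import *
from bench import imaging
p,R=cur();print(p,R.as_euler('xyz'))
B=np.mean([imaging.snapshot("scene")["pixels"].astype(float) for _ in range(6)],0);A=S["scene"]["pixels"].astype(float)
x0,y0,x1,y1=408,137,442,164;K=8
t=np.linspace(0,2*np.pi,60)
def mask(q):
    dx,ti,dz,sg=q[:4];P=[]
    for z in(0,.052):  # from lens up
        L=np.c_[.0165*np.cos(t),.0165*np.sin(t),t*0-z-(0)]
        L=Ro.from_euler('y',ti).apply(L+[0,0,.0912-.0188*0])+[dx,0,dz]
        P.append(proj("scene",R.apply(L)+p))
    hull=cv2.convexHull(np.vstack(P).astype(np.float32))[:,0]
    m=np.zeros(((y1-y0+8)*K,(x1-x0+8)*K),np.uint8)
    cv2.fillPoly(m,[np.round(((hull-[x0-4,y0-4]+.5)*K-.5)*16).astype(np.int32)],255,shift=4)
    m=cv2.GaussianBlur(m.astype(np.float32)/255,(0,0),sg*K)
    return cv2.resize(m,None,fx=1/K,fy=1/K,interpolation=cv2.INTER_AREA)[4:-4,4:-4][...,None]
def res(q):
    m=mask(q);return ((A[y0:y1,x0:x1]*(1-m)+m*q[4:7]-B[y0:y1,x0:x1])/20).ravel()
for s in (-.03,.0,.03):
    r=least_squares(res,[0,s,0,.7,48,48,48],x_scale=[.001,.01,.001,.1,5,5,5],diff_step=[1e-2]*7 if 0 else None,method='trf',loss='soft_l1') if 0 else None
from scipy.optimize import minimize
for s in(-.03,.03):
    f=lambda u:np.sum(np.sqrt(1+res(np.r_[u[0]*1e-3,u[1]*1e-2,u[2]*1e-3,.3+abs(u[3]),u[4]*10,u[4]*10,u[4]*10])**2)-1)
    r=minimize(f,[0,s*100,0,.4,4.8],method='Nelder-Mead',options=dict(maxiter=600,initial_simplex=np.array([0,s*100,0,.4,4.8])+np.vstack([np.zeros(5),np.diag([2,3,3,.3,.5])])))
    print("dx mm, tilt .01rad, dz mm",r.x.round(2),r.fun)
E
sed -i '/^for s in (-.03,.0/,/if 0 else None$/d' tilt.py; python3 tilt.py
```

```text
[ 0.49491531 -0.18335504  0.2433732 ] [-3.14067003e+00  1.13902157e-03  3.58842384e-01]
dx mm, tilt .01rad, dz mm [ 1.62 -1.62 -5.88  0.55  5.35] 103.18700317369597
dx mm, tilt .01rad, dz mm [ 0.1   0.67 -6.73  0.57  5.31] 106.47601149736748
```

The tilt comes out within about ±0.016 rad, so the lamp is vertical within what I can measure. The lens looks a few mm high, so I'll make one small trim and let it settle.

Call:
carry_out --motion "-0.005 0.008 0.014 0 0 0 0;0 0 0 0 0 0 0;0 0 0 0 0 0 0;0 0 0 0 0 0 0;0 0 0 0 0 0 0;0 0 0 0 0 0 0"

```text
time: 13.0
tool_pos: [0.4945, -0.1852, 0.2405]
ee_rot: [-3.141, 0.001, 0.359]
wrist_force: [0.1, 0.2, -1.3]
width: 0.0261
finger_force: 30.0
```

Run:
```python
from bench import robot,readout
import numpy as np
o=readout.get_obs();print(o["tool_pos"],o["ee_rot"],o["width"],o["finger_force"],np.abs(o["qvel"]).max())
print(robot.close_job())
```

```text
[ 0.49446697 -0.18520279  0.24048793] [-3.14059852e+00  1.27475320e-03  3.58910498e-01] 0.0260919980281744 29.99538481235504 0.001728324731341676
the job is handed in; nothing more can be done
None
```

Job handed in at 13 s: the lamp was drawn out along the socket and is held steady and upright (tilt under about 0.02 rad), lens down over the middle of the red-cap bin and about 9 cm above its rim by my estimate (88–93 mm); no verdict came back.

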